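# Size a tube in the adapter rack

## Robot

A 7-joint arm with a two-finger parallel gripper is mounted at the origin on a cart in front of the work surface, level with it; the furniture and walls round the work are solid. World frame = base frame: x ahead of the robot, y to its left, z up, the work surface at z = 0. Lengths are in m, angles in rad, forces in N, time in s.
With the tool pointing down it reaches from about 0.4 to 0.85 m from the base axis. Payload 10.4 kg.
Tool frame: the origin (TCP) lies at the centre of the arm's flange, where the gripper is bolted on; the fingertips stand 173 mm ahead of it and the grasp point (between the pads) lies 155 mm ahead of it (env.finger_overhang is the distance from the TCP to the fingertips, in m); z points along the fingers, y is the line along which they close (so a half turn about z gives the same grasp; the last joint's range is limited). The gripper opens to 85 mm and grips with 20 to 120 N. Pads are 22 mm wide; open, the fingers measure 114 mm over their backs; the gripper's body (76 mm by 85 mm) begins 54 mm behind the grasp point. The pads swing forward as they close: fully open they stand 13 mm farther back than shut.
Start: joints at [1.174, 0.332, -0.065, 1.46, 0.022, 1.35, -0.088], TCP at [0.228, -0.582, 0.405] pointing down, gripper open.
Joint ranges: [-2.6, 2.6], [-0.5, 2.12], [-1.47, 1.34], [0.16, 2.42], [-1.27, 4.41], [0.06, 2.06], [-2.6, 2.6]. Speed limits (rad/s): [2.22, 2.22, 2.79, 2.79, 3.14, 3.14, 3.14].

## Interface

Orientations are given as a rotation vector (axis times angle).
In Python, from cell import env gives the robot as it stands. The module is installed in compiled form; this text tells all that it offers. Calls block until the motion is done:
- env.reach(position, orientation): joint-space move of the TCP to a pose.
- env.move_linear(position, attitude=None, velocity=0.15): straight line of the TCP; attitude=None keeps the orientation; velocity is the mean speed in m/s.
- env.movej(angles): joint-space move.
- env.open_gripper() and env.close_gripper(): open the fingers fully, or close them until they stop; the grip force is fixed at half the most.
- env.wait(seconds).
- env.solve_ik(position, orientation): joint angles nearest the present ones, or None.
- env.observe(): the state.
- env.snapshot(name): name is "scene" or "top" or "wrist"; returns a dict with "frame" (400x640x3 uint8, blue, green, red), "z_map" (400x640 float32, m along the optical axis (not along the pixel's ray), 0 where there is no reading), "fx", "fy", "cx", "cy" (pixels), "D" ([k1, k2, p1, p2, k3] as OpenCV has them; the pictures are not rectified), "camera_from_world" (4x4, takes a point from world to camera coordinates); the wrist camera has in their place "mount" (4x4, takes a point from camera to tool coordinates, whose origin is the TCP and whose axes are the flange's). Camera axes: x right, y down, z forward; pixel columns grow to the right and rows downward; lengths in m; the calibration is good to about 2 mm. A picture is of the moment at which its call begins: read the wrist's pose just before it.
A pose or a line that the arm cannot do raises env.PlanningError and nothing moves.
- env.job_done(): hands the job in; it is judged then, once.
The state is a dict: "time": time; "q": joint angles; "dq": joint speeds; "tau": joint torques, N m; "tcp_pos": TCP position; "orientation": TCP orientation; "contact_force": force on the tool from outside, world axes, zero at the start; "ft_torque": the same for the moment, N m; "gripper_width": opening from 0.0 (shut) to 1.0 (fully open); "finger_force": force on a finger pad.
Only numpy, scipy, OpenCV 4.12 (cv2) and the standard library are available. Lean on these libraries where they do the work, as an engineer would, in place of code of your own. Each camera call takes 0.05 s, during which the arm holds its last target. There are 200 camera calls.

## Task

Find the ring adapter that fits the capped glass tube standing by itself in the single white foot, so that it will stand centred under the sampling needle: starting with the widest ring of the rack, let the tube down through one ring after the next narrower one until one stops it, pressing only lightly on that ring for a moment, for it is glass. Then stand it fully down on the rack's floor in the ring just before, the tightest that takes it, and let go. Keep the tube upright, always set it down, never drop it, and leave the two other tubes and the things round about as they are.

Things in the scene. Friction and masses are not known exactly. Their poses are not given: they have to be found in the camera images.
- adapter_rack: metal rack fixed to the bench, 60 x 172 mm, 50 mm tall: floor plate (top 10 mm above the bench), end posts, two rails carrying four steel rings in a row along its y axis, 34 mm apart, bores shrinking from the +y end to the -y end (19, 16, 13, 10 mm), 24 mm free below them. A tube fully down has its foot on the floor plate. Origin: centre of its underside, at bench height
- ring_1 (a point): centre of the mouth (top face) of adapter ring 1 of 4, counted from the widest; plain round bore 19 mm right through, no lead-in, ring 30 mm across and 16 mm tall, its top face 50 mm above the bench
- ring_2 (a point): centre of the mouth (top face) of adapter ring 2 of 4, counted from the widest; plain round bore 16 mm right through, no lead-in, ring 30 mm across and 16 mm tall, its top face 50 mm above the bench
- ring_3 (a point): centre of the mouth (top face) of adapter ring 3 of 4, counted from the widest; plain round bore 13 mm right through, no lead-in, ring 30 mm across and 16 mm tall, its top face 50 mm above the bench
- ring_4 (a point): centre of the mouth (top face) of adapter ring 4 of 4, counted from the widest; plain round bore 10 mm right through, no lead-in, ring 30 mm across and 16 mm tall, its top face 50 mm above the bench
- tube_foot: single white plastic foot fixed to the bench, 46 x 46 x 30 mm, with one 23 mm hole, in which the tube to be sized stands with its foot 6 mm above the bench. Origin: centre of its underside
- pair_stand: white plastic stand for two, 46 x 100 x 30 mm, fixed to the bench, with two 23 mm holes 52 mm apart along its y axis, in which the two other tubes stand. Origin: centre of its underside
- tube_a: one of three upright capped glass tubes, 125 mm tall, about 30 g. Top 30 mm: grey cap, 20 mm across on all three. Below it straight glass 95 mm long, flat foot, edge broken 1 mm. The glass is 18, 15 or 12 mm across, one tube of each; which tube has which is not told, and which one stands in the single foot changes. Origin: centre of the foot's underside; z up the tube
- tube_b: one of three upright capped glass tubes, 125 mm tall, about 30 g. Top 30 mm: grey cap, 20 mm across on all three. Below it straight glass 95 mm long, flat foot, edge broken 1 mm. The glass is 18, 15 or 12 mm across, one tube of each; which tube has which is not told, and which one stands in the single foot changes. Origin: centre of the foot's underside; z up the tube
- tube_c: one of three upright capped glass tubes, 125 mm tall, about 30 g. Top 30 mm: grey cap, 20 mm across on all three. Below it straight glass 95 mm long, flat foot, edge broken 1 mm. The glass is 18, 15 or 12 mm across, one tube of each; which tube has which is not told, and which one stands in the single foot changes. Origin: centre of the foot's underside; z up the tube
- timer: white bench timer lying near the work, 52 x 66 x 20 mm, not to be disturbed. Origin: centre of its underside
- marker: marker pen lying near the work, 121 mm long, not to be disturbed. Origin: centre of its underside
- vial: small capped amber vial standing near the work, 15 mm across, 44 mm tall, not to be disturbed. Origin: centre of its underside
Mind the look-alikes: they are no part of the job. What is shaped like the adapter_rack but green is not meant.

How it is judged:
On the way, in this order (a step that is already met when the one before it is completed fails the run):
1. the tube from the single foot has been let down through the widest ring, its foot at least 4 mm below the ring's underside (((horizontal distance between tube_a and ring_1 below 0.004 m and z of tube_a in the frame of adapter_rack below 0.03 m and angle between tube_a's own z axis and vertical below 0.1 rad and horizontal distance between each of tube_b, tube_c and pair_stand below 0.045 m) or (horizontal distance between tube_b and ring_1 below 0.004 m and z of tube_b in the frame of adapter_rack below 0.03 m and angle between tube_b's own z axis and vertical below 0.1 rad and horizontal distance between each of tube_a, tube_c and pair_stand below 0.045 m) or (horizontal distance between tube_c and ring_1 below 0.004 m and z of tube_c in the frame of adapter_rack below 0.03 m and angle between tube_c's own z axis and vertical below 0.1 rad and horizontal distance between each of tube_a, tube_b and pair_stand below 0.045 m))), for 0.1 s.
2. the first ring too narrow for it has stopped the tube: its foot is at that ring's mouth, centred, upright and pressed on it with at least 1 N (((horizontal distance between tube_a and ring_3 below 0.004 m and z of tube_a in the frame of adapter_rack between 0.046 and 0.053 m and angle between tube_a's own z axis and vertical below 0.1 rad and contact force between tube_a and adapter_rack above 1 N and horizontal distance between each of tube_b, tube_c and pair_stand below 0.045 m) or (horizontal distance between tube_b and ring_2 below 0.004 m and z of tube_b in the frame of adapter_rack between 0.046 and 0.053 m and angle between tube_b's own z axis and vertical below 0.1 rad and contact force between tube_b and adapter_rack above 1 N and horizontal distance between each of tube_a, tube_c and pair_stand below 0.045 m) or (horizontal distance between tube_c and ring_4 below 0.004 m and z of tube_c in the frame of adapter_rack between 0.046 and 0.053 m and angle between tube_c's own z axis and vertical below 0.1 rad and contact force between tube_c and adapter_rack above 1 N and horizontal distance between each of tube_a, tube_b and pair_stand below 0.045 m))), for 0.2 s.
At the end, for the whole second after the job is handed in: The tube from the single foot stands in the tightest ring that takes it: foot on the floor plate (within 3 mm), within 4 mm of the ring's axis, upright within 0.10 rad, at rest and released; the two other tubes still stand in the pair stand (((horizontal distance between tube_a and ring_2 below 0.004 m and z of tube_a in the frame of adapter_rack between 0.007 and 0.013 m and angle between tube_a's own z axis and vertical below 0.1 rad and linear speed of tube_a below 0.02 m/s and contact force between tube_a and the fingers below 0.1 N and horizontal distance between each of tube_b, tube_c and pair_stand below 0.045 m and angle between each of tube_b, tube_c's own z axis and vertical below 0.35 rad) or (horizontal distance between tube_b and ring_1 below 0.004 m and z of tube_b in the frame of adapter_rack between 0.007 and 0.013 m and angle between tube_b's own z axis and vertical below 0.1 rad and linear speed of tube_b below 0.02 m/s and contact force between tube_b and the fingers below 0.1 N and horizontal distance between each of tube_a, tube_c and pair_stand below 0.045 m and angle between each of tube_a, tube_c's own z axis and vertical below 0.35 rad) or (horizontal distance between tube_c and ring_3 below 0.004 m and z of tube_c in the frame of adapter_rack between 0.007 and 0.013 m and angle between tube_c's own z axis and vertical below 0.1 rad and linear speed of tube_c below 0.02 m/s and contact force between tube_c and the fingers below 0.1 N and horizontal distance between each of tube_a, tube_b and pair_stand below 0.045 m and angle between each of tube_a, tube_b's own z axis and vertical below 0.35 rad))); the robot touches nothing.
It fails at once if a tube is pressed or knocked against the rack with more than 25 N (contact force between any of tube_a, tube_b, tube_c and adapter_rack above 25 N).
It fails at once if a tube is let go while its foot is more than 22 mm above the bench (dropped) ((height (world z) of tube_a above 0.022 m and contact force between tube_a and the fingers below 0.01 N) or (height (world z) of tube_b above 0.022 m and contact force between tube_b and the fingers below 0.01 N) or (height (world z) of tube_c above 0.022 m and contact force between tube_c and the fingers below 0.01 N)).
It fails at once if a tube is tipped more than 0.5 rad (angle between any of tube_a, tube_b, tube_c's own z axis and vertical above 0.5 rad).
It fails at once if the timer, marker or vial is moved more than 15 mm (distance of any of timer, marker, vial from where it was at the start of the episode above 0.015 m).
It also fails if it takes over 67 s, if anything falls off the work surface, if the arm or the gripper's body presses on something with over 40 N, if the wrist force passes 120 N, or if a joint passes its speed limit or range.

## Working session

There is one attempt and no reset: what is moved stays moved. The work goes in short steps, each a Python script; the robot and the scene stay as the last script left them, time stands still between calls to the robot, and variables do not carry over. Pictures are saved under pics/ and viewed, at most 10 in all, crops included, and the job is handed in when it is done.

```bash
mkdir -p pics; python3 - <<'E'
from cell import env
import cv2,numpy as np,pickle
for n in("scene","top"):
    s=env.snapshot(n); cv2.imwrite(f"pics/{n}0.png",s["frame"]); pickle.dump(s,open(n+".pkl","wb"))
    print(n,s["fx"],s["cx"],s["cy"],s["D"],np.linalg.inv(s["camera_from_world"]).round(3).tolist())
o=env.observe();print(o)
E
```

```text
scene 451.5347358624277 319.64810706852893 206.71147240162415 [-0.11101174  0.          0.          0.          0.        ] [[-0.754, -0.459, 0.47, 0.135], [-0.657, 0.545, -0.521, 0.572], [-0.017, -0.701, -0.713, 0.809], [0.0, 0.0, 0.0, 1.0]]
top 390.5314511751412 318.7172930197635 195.18059996641577 [-0.08453849  0.          0.          0.          0.        ] [[0.014, -0.998, 0.059, 0.531], [-1.0, -0.014, -0.005, 0.069], [0.006, -0.059, -0.998, 0.983], [0.0, 0.0, 0.0, 1.0]]
{'time': 0.1, 'q': array([ 1.17439294,  0.33279809, -0.0647105 ,  1.4608578 ,  0.02156776,
        1.34992439, -0.08848889]), 'dq': array([ 0.00037213, -0.00147453, -0.00019687, -0.0026079 ,  0.00017661,
        0.00111551, -0.0003474 ]), 'tau': array([ 1.63879457e-03, -6.26747990e+01,  4.90159309e-02, -3.92426670e+01,
        1.62198785e-02,  6.89255379e-03,  3.25950236e-05]), 'tcp_pos': array([ 0.22819618, -0.58172125,  0.40400176]), 'orientation': array([-3.08562661e+00, -5.83572282e-01,  4.16074825e-04]), 'contact_force': array([0.10735165, 0.19115033, 0.1560131 ]), 'ft_torque': array([ 0.06592865,  0.01852402, -0.01716648]), 'finger_force': 0.0, 'gripper_width': 0.998873937977288}
```

View pics/top0.png

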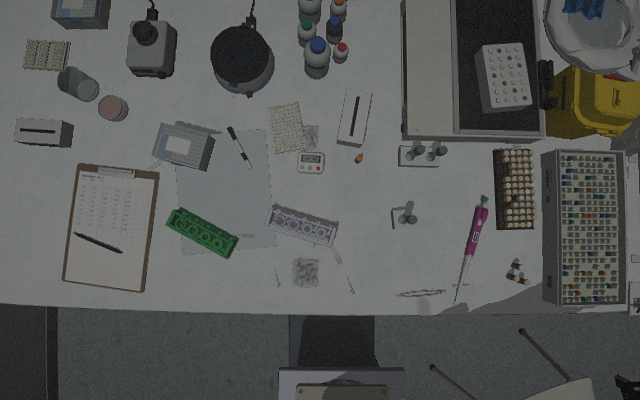

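View pics/scene0.png

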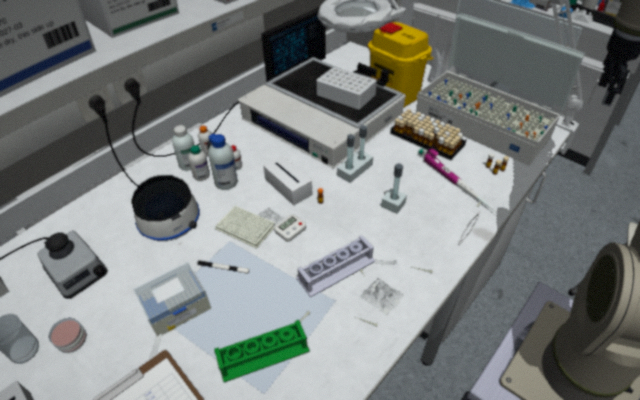

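The top view shows the grey rack at (303,225), the green look-alike at (202,232), the single foot at (405,215), the pair stand at (420,153), the vial at (360,158), the timer at (311,162) and the marker at (238,147). The scene view agrees. Next I'll take closer looks with the wrist camera.

```bash
cat > h.py <<'E'
from cell import env
import cv2,numpy as np,pickle
from scipy.spatial.transform import Rotation as R
DOWN=np.array([np.pi,0,0])
def look(tag):
    o=env.observe(); s=env.snapshot("wrist"); T=np.eye(4)
    T[:3,:3]=R.from_rotvec(o["orientation"]).as_matrix(); T[:3,3]=o["tcp_pos"]
    s["W"]=T@s["mount"]; pickle.dump(s,open(tag+".pkl","wb")); cv2.imwrite(f"pics/{tag}.png",s["frame"]); return s
def ray(s,px,z):
    W=s["W"] if "W" in s else np.linalg.inv(s["camera_from_world"])
    K=np.array([[s["fx"],0,s["cx"]],[0,s["fy"],s["cy"]],[0,0,1]])
    u=cv2.undistortPoints(np.array(px,float).reshape(-1,1,2),K,np.array(s["D"])).reshape(-1,2)
    d=np.c_[u,np.ones(len(u))]@W[:3,:3].T
    return W[:3,3]+d*((z-W[2,3])/d[:,2])[:,None]
E
python3 - <<'E'
from h import *
t=pickle.load(open("top.pkl","rb"))
print("rack,foot,cap",ray(t,[(303,225)],.05)[0],ray(t,[(405,217)],.03)[0],ray(t,[(410,209)],.13)[0])
r=ray(t,[(303,225)],.05)[0]
m=env.snapshot("wrist")["mount"];print(m.round(3))
p=np.array([r[0],r[1],0.42]); p[:2]-=(R.from_rotvec(DOWN).as_matrix()@m[:3,3])[:2]
t0=env.observe()["time"]
env.reach(p,DOWN); o=env.observe(); print(o["time"]-t0,o["q"].round(2),o["tcp_pos"],p,o["contact_force"])
look("w1")
E
```

```text
rack,foot,cap [0.51415864 0.10087839 0.05      ] [ 0.53650188 -0.14790388  0.03      ] [ 0.55362473 -0.13619074  0.13      ]
[[-0.    -0.952 -0.305  0.077]
 [ 1.    -0.    -0.001  0.   ]
 [ 0.001 -0.305  0.952  0.031]
 [ 0.     0.     0.     1.   ]]
2.5333 [ 0.78 -0.04 -1.06  1.83 -0.04  1.33 -1.84] [0.43718158 0.10039952 0.42001299] [0.43689351 0.1011705  0.42      ] [ 0.69213522 -0.08955313 -0.1879361 ]
```

View pics/w1.png

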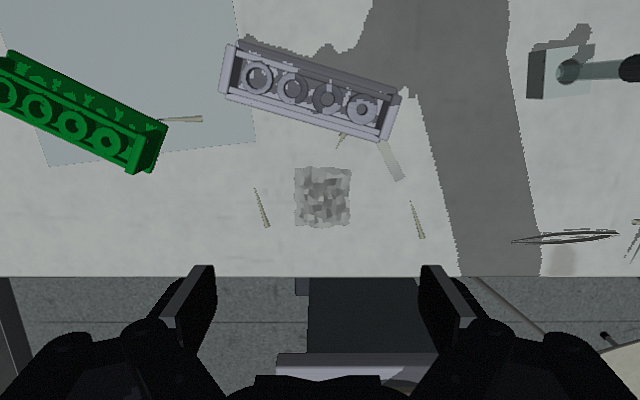

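The wrist view shows the grey rack with its rings from widest at (257,75) to narrowest at (362,108), so +y is the left end. The green rack is at far left and the tube in its foot is at (570,70). Next is a close view of the rack, then the cap from the same relative height so that calibration bias cancels.

```bash
python3 - <<'E'
from h import *
t=pickle.load(open("top.pkl","rb"))
env.reach([.465,.10,.34],DOWN); env.wait(.3); a=look("w2")
env.reach([.545-.05,-.142,.421],DOWN); env.wait(.3); b=look("w3"); print(env.observe()["time"],env.observe()["tcp_pos"],env.observe()["orientation"])
cv2.imwrite("pics/w23.png",cv2.resize(np.hstack([a["frame"][:280],b["frame"][:280]]),(0,0),fx=.62,fy=.62))
def height(s):
    v,u=np.mgrid[:400,:640]; p1=ray(s,np.c_[u.ravel(),v.ravel()],0.)
    W=s["W"]; d=p1-W[:3,3]; k=d@W[:3,2]   # scale to unit optical depth
    z=s["z_map"].ravel(); P=W[:3,3]+d*(z/k)[:,None]; h=P[:,2]; h[z==0]=np.nan; return h.reshape(400,640),P
for s,n,z0 in((a,"a",.05),(b,"b",.131)):
    h,P=height(s); m=np.nan_to_num(h)
    print(n,np.histogram(m[(m>z0-.012)&(m<z0+.012)],24)[0])
    cv2.imwrite(f"pics/m{n}.png",((m>z0-.004)*255).astype(np.uint8)); np.save("h"+n,h)
E
```

```text
4.875 [ 0.49510088 -0.14122876  0.42092115] [ 3.14152685e+00  2.00358287e-03 -2.18254682e-04]
a [ 195  177  188  194  209  211  212  288  444  602  748 1034 1214  986
  668  777 1051 1167 1176 1203  961  375   74    8]
b [  4   2   4   2   1   4   0   2   2   3   4   4   5   3   3  11   8  26
  91 126 184  85  21   4]
```

View pics/w23.png

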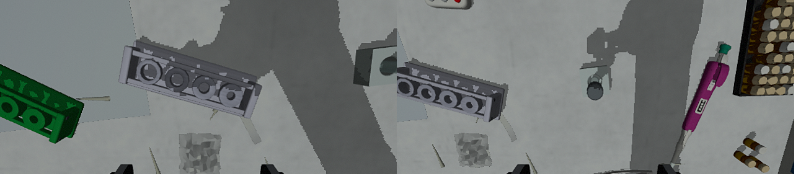

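View pics/ma.png

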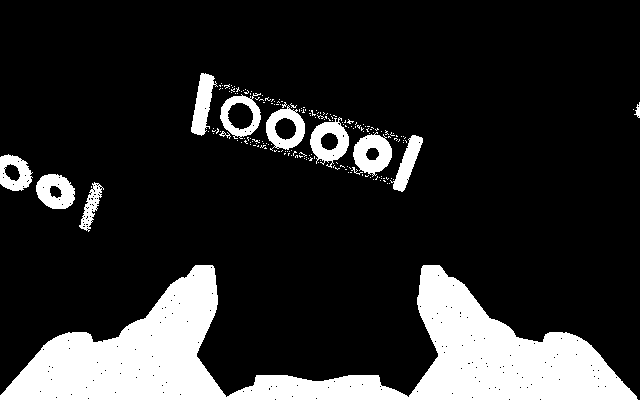

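The mask shows all four ring tops clearly, at about (240,116), (285,128), (329,141) and (373,154), with no tilt ambiguity. The cap shows at about (320,145) in the second picture.

```bash
python3 - <<'E'
from h import *
a=pickle.load(open("w2.pkl","rb"));b=pickle.load(open("w3.pkl","rb"))
ha=np.nan_to_num(np.load("ha.npy"));hb=np.nan_to_num(np.load("hb.npy"))
out=[]
for c in [(240,116),(285,128),(329,141),(373,154)]:
    for th in (.050,):
        m=(ha>th).astype(np.uint8); m[250:]=0
        n,l=cv2.connectedComponents(m,connectivity=4)
        yy,xx=np.mgrid[:400,:640]
        near=np.hypot(xx-c[0],yy-c[1])<26
        lab=np.bincount(l[near&(m>0)]).argmax(); k=((l==lab)).astype(np.uint8)
        cs,hr=cv2.findContours(k,cv2.RETR_CCOMP,cv2.CHAIN_APPROX_NONE)
        cs=sorted(cs,key=len)[::-1][:2]
        E=[cv2.fitEllipse(x) for x in cs]
        P=[ray(a,[e[0]],.05)[0] for e in E]
        print([np.round(e[0]+e[1],1).tolist() for e in E],[p[:2].round(4).tolist() for p in P], np.median(ha[k>0]).round(4))
        out.append((P[0]+P[1])[:2]/2 if 0 else P[0][:2])
out=np.array(out); print(np.linalg.norm(np.diff(out,axis=0),axis=1))
ctr=out.mean(0); d=np.linalg.svd(out-ctr)[2][0]; d*=np.sign(d@(out[0]-out[3])); fit=ctr+np.outer([51,17,-17,-51],d)/1000
print("fit",fit.round(4),"res",(out-fit).round(4).tolist())
m=(hb>.131).astype(np.uint8); m[250:]=0;m[:,:300]=0;m[:,340:]=0
x=max(cv2.findContours(m,cv2.RETR_EXTERNAL,cv2.CHAIN_APPROX_NONE)[0],key=len);e=cv2.fitEllipse(x)
cap=ray(b,[e[0]],.131)[0];print("cap",np.round(e[0]+e[1],1),cap,np.median(hb[m>0]))
np.savez("pos.npz",rings=fit,cap=cap[:2])
c=b["frame"][60:230,240:440]
cv2.imwrite("pics/cap.png",cv2.resize(c,(0,0),fx=3,fy=3,interpolation=cv2.INTER_NEAREST))
# tube widths seen in the fixed scene camera
s=pickle.load(open("scene.pkl","rb"))["frame"][110:220,320:430]; cv2.imwrite("pics/tub.png",cv2.resize(s,(0,0),fx=5,fy=5,interpolation=cv2.INTER_CUBIC))
E
```

```text
[[226.0, 106.4, 6.5, 14.3], [224.0, 106.5, 2.1, 3.0]] [[0.531, 0.1652], [0.5309, 0.1666]] 0.0505
[[270.7, 123.6, 7.0, 17.2], [270.0, 129.0, 2.2, 4.1]] [[0.5188, 0.1334], [0.5149, 0.1341]] 0.0504
[[338.4, 150.8, 9.8, 16.4], [337.0, 154.5, 2.2, 5.2]] [[0.4988, 0.0836], [0.496, 0.0846]] 0.0505
[[360.5, 156.5, 9.4, 21.5], [358.8, 153.6, 3.0, 4.1]] [[0.4944, 0.0669], [0.4966, 0.0682]] 0.0504
[0.03402717 0.05370347 0.01726926]
fit [[0.5288 0.1599]
 [0.5168 0.1282]
 [0.5047 0.0964]
 [0.4927 0.0646]] res [[0.0022, 0.0052], [0.002, 0.0053], [-0.0059, -0.0128], [0.0018, 0.0023]]
cap [319.9 148.   22.1  22.9] [ 0.53038353 -0.1433298   0.131     ] 0.131443214685964
```

View pics/tub.png

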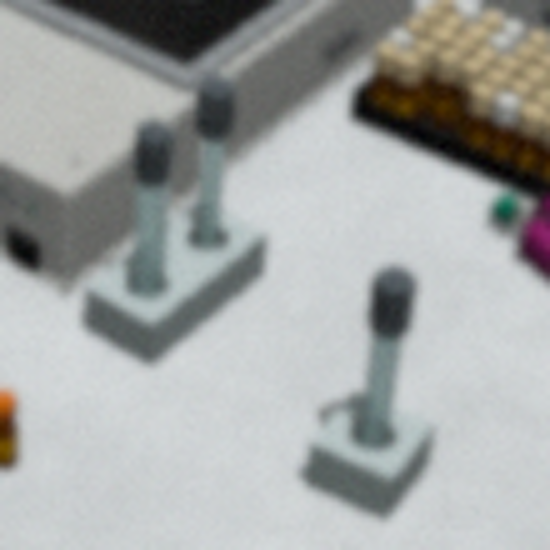

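The single tube's glass is medium in width: the pair's front tube is thicker and its back tube is thinner. So it is likely the 15 mm tube, which the force test will check. I'll refit with better thresholds.

```bash
python3 - <<'E'
from h import *
a=pickle.load(open("w2.pkl","rb"));b=pickle.load(open("w3.pkl","rb"))
ha=np.nan_to_num(np.load("ha.npy"));hb=np.nan_to_num(np.load("hb.npy"))
for th in (.046,.048):
  m=cv2.morphologyEx((ha>th).astype(np.uint8),cv2.MORPH_CLOSE,np.ones((2,2),np.uint8)) if th>.047 else (ha>th).astype(np.uint8)
  out=[];outh=[]
  for c in [(240,116),(285,128),(329,141),(373,154)]:
    k=np.zeros_like(m); cv2.circle(k,c,23,1,-1); k&=m
    cs,_=cv2.findContours(k,cv2.RETR_CCOMP,cv2.CHAIN_APPROX_NONE)
    cs=sorted(cs,key=cv2.contourArea)[::-1][:2]
    E=[cv2.fitEllipse(cv2.convexHull(x)) for x in cs]
    out.append(ray(a,[E[0][0]],.05)[0][:2]);outh.append(ray(a,[E[1][0]],.05)[0][:2])
    print(th,[np.round(e[0]+e[1],1).tolist() for e in E],np.round(out[-1],4),np.round(outh[-1],4))
  for o in(out,outh):
    o=np.array(o);ctr=o.mean(0); d=np.linalg.svd(o-ctr)[2][0]; d*=np.sign(d@(o[0]-o[3])); fit=ctr+np.outer([51,17,-17,-51],d)/1000
    print("fit",fit.round(4).tolist(),"res mm",((o-fit)*1000).round(1).tolist())
  if th==.046: keep=fit
for th in(.12,.127):
  m=(hb>th).astype(np.uint8); m[250:]=0;m[:,:300]=0;m[:,340:]=0
  x=max(cv2.findContours(m,cv2.RETR_EXTERNAL,cv2.CHAIN_APPROX_NONE)[0],key=len);e=cv2.fitEllipse(x)
  cap=ray(b,[e[0]],.131)[0];print("cap",np.round(e[0]+e[1],1),cap)
np.savez("pos.npz",rings=keep,cap=cap[:2])
E
```

```text
0.046 [[240.1, 115.7, 39.8, 44.4], [239.9, 115.6, 26.1, 28.2]] [0.5245 0.1554] [0.5245 0.1555]
0.046 [[285.1, 128.0, 38.7, 43.5], [285.1, 128.3, 21.8, 23.0]] [0.5156 0.123 ] [0.5154 0.1229]
0.046 [[328.9, 141.3, 37.7, 44.8], [329.0, 141.0, 18.3, 18.6]] [0.5058 0.0907] [0.506  0.0907]
0.046 [[372.1, 153.5, 37.8, 44.0], [372.1, 153.6, 13.8, 14.3]] [0.4967 0.0582] [0.4967 0.0583]
fit [[0.5247, 0.1558], [0.5153, 0.1232], [0.506, 0.0905], [0.4966, 0.0578]] res mm [[-0.3, -0.4], [0.3, -0.2], [-0.1, 0.2], [0.1, 0.4]]
fit [[0.5247, 0.1559], [0.5153, 0.1232], [0.506, 0.0905], [0.4966, 0.0578]] res mm [[-0.2, -0.4], [0.0, -0.3], [0.1, 0.2], [0.1, 0.4]]
0.048 [[240.9, 116.4, 39.0, 41.7], [240.7, 116.8, 26.8, 28.4]] [0.5239 0.1549] [0.5237 0.155 ]
0.048 [[285.9, 129.3, 38.6, 40.1], [285.9, 129.7, 22.8, 23.6]] [0.5146 0.1224] [0.5144 0.1224]
0.048 [[330.1, 142.0, 38.4, 39.2], [329.9, 142.2, 18.7, 18.9]] [0.5054 0.0898] [0.5052 0.0899]
0.048 [[373.3, 154.4, 37.3, 39.0], [373.4, 154.7, 14.4, 14.9]] [0.4961 0.0573] [0.4958 0.0572]
fit [[0.524, 0.1552], [0.5146, 0.1225], [0.5053, 0.0898], [0.496, 0.0571]] res mm [[-0.1, -0.3], [-0.0, -0.0], [0.0, 0.1], [0.1, 0.3]]
fit [[0.5237, 0.1552], [0.5144, 0.1225], [0.5051, 0.0898], [0.4958, 0.0571]] res mm [[-0.1, -0.2], [-0.0, -0.1], [0.1, 0.2], [0.0, 0.1]]
cap [319.7 147.2  25.9  27.4] [ 0.53097458 -0.14324376  0.131     ]
cap [319.7 147.8  25.6  26.3] [ 0.53056694 -0.1432154   0.131     ]
```

```bash
cat >> h.py <<'E'
def cap_meas(tag):
    s=look(tag); v,u=np.mgrid[:400,:640]; p=ray(s,np.c_[u.ravel(),v.ravel()],0.); W=s["W"]; d=p-W[:3,3]
    h=(W[2,3]+d[:,2]*s["z_map"].ravel()/(d@W[:3,2])).reshape(400,640)
    m=(h>.124).astype(np.uint8); m[250:]=0;m[:,:290]=0;m[:,350:]=0
    x=max(cv2.findContours(m,cv2.RETR_EXTERNAL,cv2.CHAIN_APPROX_NONE)[0],key=len);e=cv2.fitEllipse(x)
    return ray(s,[e[0]],.131)[0],e
def st(msg=""):
    o=env.observe(); print(msg,round(o["time"],2),(o["tcp_pos"]*1000).round(1),o["contact_force"].round(1),round(o["gripper_width"],3),round(o["finger_force"],1)); return o
E
python3 - <<'E'
from h import *
V=[.53-.035,-.1432,.421]
env.move_linear([.5308,-.1432,.421]); env.move_linear([.5308,-.1432,.274],velocity=.12); st("down")
env.close_gripper(); env.wait(.2); st("closed")
env.open_gripper(); env.wait(.2); st("open")
env.move_linear([.5308,-.1432,.421]); env.move_linear(V);env.wait(.3);st()
c,e=cap_meas("w4"); print("cap",c,e)
E
```

```text
down 6.64 [ 531.1 -143.2  274.7] [0.5 0.3 0.3] 0.997 0.0
closed 7.47 [ 530.9 -143.1  274.2] [-0.6 -0.1  4.4] 0.2 58.5
open 8.34 [ 530.8 -143.2  274. ] [-0.  -0.4  0.3] 1.003 0.0
 10.17 [ 495.4 -143.1  420.9] [ 0.5  0.4 -0.5] 1.001 0.0
cap [ 0.53102793 -0.14336792  0.131     ] ((317.4237365722656, 147.59799194335938), (25.76179313659668, 26.728675842285156), 178.1376495361328)
```

```bash
cat >> h.py <<'E'
F0=.268
def descend(xy,zs,lim=3.,v=.03):
    """step the tube foot down through heights zs; stop when the push rises above lim; returns foot height, force rise"""
    b=np.mean([env.observe()["contact_force"]],0); 
    for z in zs:
        env.move_linear([xy[0],xy[1],z+F0],velocity=v); env.wait(.05)
        o=env.observe(); f=o["contact_force"]-b
        print(round(o["time"],2),"foot",round(z*1000,1),"actual",((o["tcp_pos"]-[0,0,F0])*1000).round(1),"dF",f.round(1))
        if np.linalg.norm(f)>lim: break
    return z,f
E
python3 - <<'E'
from h import *
r=np.load("pos.npz")["rings"]+[0,.0002]; print(r)
env.move_linear([.531,-.1433,.421]); env.move_linear([.531,-.1433,.274],velocity=.15); 
env.close_gripper(); env.wait(.2); st("closed")
env.move_linear([.531,-.1433,.095+F0],velocity=.12); st("lift")
env.move_linear([*r[0],.075+F0],velocity=.2)
env.move_linear([*r[0],.053+F0],velocity=.1); env.wait(.2); st("above1")
descend(r[0],[.050,.048,.045,.04,.03,.024])
E
```

```text
[[0.52470866 0.15607234]
 [0.51533556 0.12338985]
 [0.50596246 0.09070736]
 [0.49658936 0.05802487]]
closed 12.57 [ 531.1 -143.2  274.2] [0.4 1.4 4.1] 0.204 58.5
lift 13.47 [ 530.7 -143.4  362.2] [ 0.   0.3 -0.6] 0.202 58.5
above1 15.68 [524.8 156.2 321.5] [ 0.5  0.1 -0.7] 0.202 58.5
15.98 foot 50.0 actual [524.7 156.1  50. ] dF [-0.8 -0.6 -1.5]
16.28 foot 48.0 actual [524.7 156.1  47.9] dF [0.1 0.1 0.3]
16.58 foot 45.0 actual [524.7 156.1  44.9] dF [-0.4  0.1  0.2]
16.95 foot 40.0 actual [524.7 156.1  39.9] dF [-0.3 -0.1 -0. ]
17.48 foot 30.0 actual [524.7 156.1  30. ] dF [-1.   0.5  0.3]
17.88 foot 24.0 actual [524.7 156.1  23.9] dF [-0.9  0.1  0.9]
```

```bash
python3 - <<'E'
from h import *
r=np.load("pos.npz")["rings"]+[0,.0002]
env.wait(.1)
env.move_linear([*r[0],.06+F0],velocity=.08)
env.move_linear([*r[1],.06+F0],velocity=.08); env.move_linear([*r[1],.053+F0],velocity=.05); env.wait(.2); st("above2")
descend(r[1],[.051,.050,.0495,.049,.0485,.048,.0475,.047,.046,.045],lim=2.5)
E
```

```text
above2 19.65 [515.4 123.6 321.1] [ 0.7 -0.2  0. ] 0.201 58.5
19.95 foot 51.0 actual [515.3 123.3  51. ] dF [-0.9  0.8 -0.5]
20.25 foot 50.0 actual [515.3 123.4  50. ] dF [-0.5  0.1  0.3]
20.55 foot 49.5 actual [515.3 123.4  49.5] dF [ 0.2  0.2 -0.4]
20.85 foot 49.0 actual [515.3 123.4  49. ] dF [-0.3 -0.5 -0.5]
21.15 foot 48.5 actual [515.3 123.4  48.5] dF [0.4 0.2 0.5]
21.45 foot 48.0 actual [515.3 123.4  48. ] dF [-1.4  0.6 -0.3]
21.75 foot 47.5 actual [515.3 123.4  47.5] dF [-1.   0.3  0.1]
22.05 foot 47.0 actual [515.3 123.4  47. ] dF [-0.3 -0.2 -0.2]
22.35 foot 46.0 actual [515.3 123.4  46. ] dF [-0.8  0.3 -0.1]
22.65 foot 45.0 actual [515.3 123.4  45. ] dF [-0.   0.3 -0.1]
```

```bash
python3 - <<'E'
from h import *
r=np.load("pos.npz")["rings"]+[0,.0002]
print("ring2"); descend(r[1],[.040,.034,.028],lim=3)
env.move_linear([*r[1],.06+F0],velocity=.08)
env.move_linear([*r[2],.06+F0],velocity=.08); env.move_linear([*r[2],.053+F0],velocity=.05); env.wait(.2); st("above3")
descend(r[2],[.0515,.0510,.0505,.0502,.0499,.0496,.0493,.049,.0487,.0484,.048,.0475,.047,.046],lim=2.5)
fs=[]
for _ in range(8): env.wait(.05); fs.append(env.observe()["contact_force"])
print("hold",np.mean(fs,0),np.std(fs,0)); st()
E
```

```text
ring2
23.02 foot 40.0 actual [515.3 123.4  39.9] dF [-1.2  0.2 -0.2]
23.42 foot 34.0 actual [515.3 123.4  33.9] dF [-0.4  0.3  0.9]
23.82 foot 28.0 actual [515.3 123.4  27.9] dF [-0.6 -0.2 -0.2]
above3 25.43 [506.   90.9 321. ] [-0.4  0.2 -0.5] 0.201 58.5
25.73 foot 51.5 actual [505.9  90.7  51.5] dF [-0.1 -1.  -0.3]
26.03 foot 51.0 actual [506.   90.7  51. ] dF [ 0.4 -0.5  0.1]
26.33 foot 50.5 actual [506.   90.7  50.5] dF [ 0.4 -0.4  0.4]
26.63 foot 50.2 actual [506.   90.7  50.2] dF [ 0.5 -0.8  1.4]
26.93 foot 49.9 actual [506.1  90.7  50.1] dF [ 0.4 -0.3  4.5]
hold [ 0.07655511 -0.00781778  4.77096063] [0.57987073 0.48281308 0.47800631]
 27.33 [506.1  90.7 318.1] [0.6 0.6 5.3] 0.205 58.9
```

Ring 3 stopped the tube at exactly 50 mm with about 5 N, held for 0.4 s. That matches 15 mm glass, so I'm going back to ring 2 and all the way down.

```bash
python3 - <<'E'
from h import *
r=np.load("pos.npz")["rings"]+[0,.0002]
env.move_linear([*r[2],.06+F0],velocity=.05)
env.move_linear([*r[1],.06+F0],velocity=.08); env.move_linear([*r[1],.053+F0],velocity=.05); env.wait(.2); st("above2")
z,f=descend(r[1],[.050,.049,.048,.047,.045,.035,.025,.016,.0125,.0115,.011,.0105,.0102,.0099,.0096,.0093],lim=2.5)
if z<.0115:
    env.open_gripper(); env.wait(.2); st("open")
    env.move_linear([*r[1],.16+F0],velocity=.12)
    env.move_linear([r[1][0]-.035,r[1][1],.16+F0]); env.wait(.2); look("w5"); st()
    s=env.snapshot("scene")["frame"]
    cv2.imwrite("pics/end.png",np.hstack([cv2.resize(s[100:330,230:450],(440,460)),cv2.imread("pics/w5.png")[:230,200:440].repeat(2,0)[:,:350]]))
E
```

```text
above2 28.75 [515.4 123.3 321.1] [-0.7  0.5 -0.7] 0.197 58.6
29.05 foot 50.0 actual [515.3 123.4  49.9] dF [ 1.9 -0.   0.6]
29.35 foot 49.0 actual [515.3 123.4  49. ] dF [ 0.8 -0.4  0.9]
29.65 foot 48.0 actual [515.3 123.4  48. ] dF [ 0.4 -0.3  0.3]
29.95 foot 47.0 actual [515.3 123.4  47. ] dF [ 1.1 -0.8  0.2]
30.25 foot 45.0 actual [515.3 123.4  44.9] dF [ 0.9 -0.5 -0. ]
30.78 foot 35.0 actual [515.3 123.4  35. ] dF [-0.7 -1.   1. ]
31.32 foot 25.0 actual [515.3 123.4  25. ] dF [-0.1 -0.8  0.9]
31.82 foot 16.0 actual [515.3 123.4  16. ] dF [-0.2 -0.1  0.9]
32.13 foot 12.5 actual [515.3 123.4  12.4] dF [ 1.3  0.6 -0.3]
32.43 foot 11.5 actual [515.3 123.4  11.5] dF [ 0.5 -0.4  1.4]
32.73 foot 11.0 actual [515.3 123.4  11. ] dF [ 1.7 -0.9  0.7]
33.03 foot 10.5 actual [515.3 123.4  10.5] dF [ 0.7 -1.   0.7]
33.33 foot 10.2 actual [515.4 123.4  10.3] dF [ 1.  -0.7  0.4]
33.63 foot 9.9 actual [515.5 123.5  10.2] dF [ 0.3 -1.   6.1]
open 34.5 [515.3 123.4 277.9] [ 0.6 -0.1 -0.3] 0.999 0.0
 36.53 [480.7 123.2 427.9] [ 0.5 -0.2  1.1] 0.997 0.0
```

View pics/end.png

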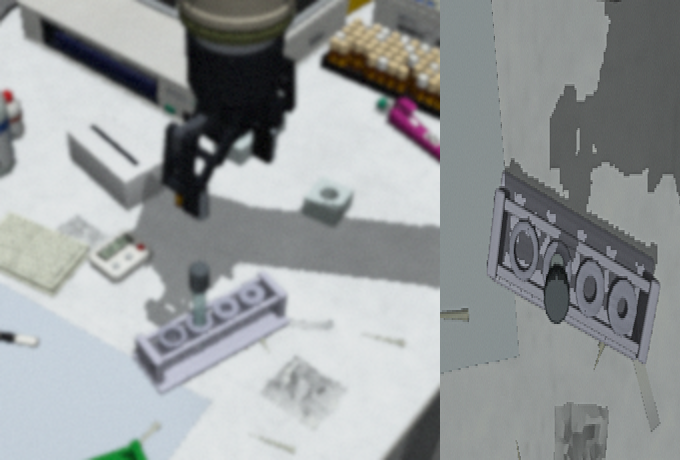

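The tube stands upright in the second ring from the wide end (left half about (200,300), right half about (555,290)). The gripper is clear and the foot is empty, so I'm handing in.

```bash
python3 -c "
from cell import env
print(env.job_done())"
```

```text
the job is handed in; nothing more can be done
None
```

The tube passed rings 1 and 2, was stopped by ring 3 (13 mm) at about 5 N, and now stands released on the floor plate in ring 2 (16 mm); I handed the job in after about 37 s, and no verdict came back.

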